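Slide the capsule plate under the leaf spring

ROBOT

A 6-joint arm with a two-finger parallel gripper is mounted at the origin on the work surface. World frame = base frame: x ahead of the robot, y to its left, z up, the work surface at z = 0. Lengths are in m, angles in rad, forces in N, time in s.
With the tool pointing down it reaches from about 0.2 to 0.875 m from the base axis. Payload 3.4 kg.
Tool frame: the origin (TCP) lies at the very end of the fingers, on their centre line; the grasp point (between the pads) lies 19 mm behind it; z points along the fingers, y is the line along which they close (so a half turn about z gives the same grasp; the last joint's range is limited). The gripper opens to 94 mm and grips with 3 to 60 N. Pads are 16 mm wide; open, the fingers measure 119 mm over their backs; the gripper's body (75 mm by 177 mm) begins 78 mm behind the grasp point.
Start: joints at [-1.415, 0.276, 1.505, -0, 1.361, -0.121], TCP at [0.157, -0.553, 0.205] pointing down, gripper open.
Joint ranges: [-2.89, 2.89], [-0.75, 2.08], [0.22, 2.7], [-1.18, 4.32], [0.11, 2.71], [-2.7, 2.7]. Speed limits (rad/s): [2.57, 2.57, 3.14, 3.14, 3.14, 3.14].

INTERFACE

Orientations are given as a rotation vector (axis times angle).
In Python, from workcell import r gives the robot as it stands.
- The arm moves only by the tool play_rows, never from a script. Its argument "targets" is one flat list of numbers, 5 for each row, row after row: the opening, from 0 (shut) to 1 (fully open), then the shift along the tool's x, y, z in m, then the turn about the tool's z in degrees. In form: [hand, x, y, z, yaw, hand, x, y, z, yaw, ...]. A call has 1 to 5 rows; each row is the pose to reach, as a shift and turn from the pose commanded when the call began, along the tool's axes at that moment; what a row does not reach only later rows make up. A row lasts 1/10 s, in which the tool goes at most 50 mm and 8.59 degrees, less where a joint would pass 70% of its speed; a pose out of reach is approached as far as the arm can. A call with a gripper value outside its range is refused whole. The fingers move at their own pace and stop on an object; the grip force is fixed at half the most. Time passes only in rows, so rows that repeat a pose let the fingers close. It gives the time, the measured TCP pose, the force, the opening and the grip force at its end, in the units of the state.
- r.get_obs(): the state, without advancing time (a new reading comes with each control period).
- r.camera(name): name is "scene" or "top"; returns the picture (384x512x3 uint8, red, green, blue); there is no depth.
- r.get_calibration(name): a dict with "fovy" (degrees; the focal length in pixels is half the picture's height over the tangent of half this angle, whatever the lens; pixels are square), "cx", "cy" (the principal point, pixels), "distortion" ([k1, k2, p1, p2, k3] as OpenCV has them; the pictures are not rectified), "position" and "attitude" of the camera in the world. Camera axes: x right, y up, looking along -z (the intrinsics and any distortion apply to the point x, -y, -z); pixel columns grow to the right and rows downward; lengths in m; the calibration is good to about 2 mm. A picture is of the moment at which its call begins. get_calibration takes no time and is no camera call.
- r.job_done(): hands the job in; it is judged then, once.
The state is a dict: "time_s": time; "joint_pos": joint angles; "joint_velocities": joint speeds; "joint_efforts": joint torques, N m; "tool_pos": TCP position; "orientation": TCP orientation; "force": force on the tool from outside, world axes, zero at the start; "moment": the same for the moment, N m; "opening": opening from 0.0 (shut) to 1.0 (fully open); "grip_force": force on a finger pad.
Only numpy, scipy, OpenCV 4.12 (cv2) and the standard library are available. Lean on these libraries where they do the work, as an engineer would, in place of code of your own. Each camera call takes 0.05 s, during which the arm holds its last target. There are 200 camera calls.

TASK

Load the white capsule plate into the capsule filler's dock: with the fingertips, press the plate's rear pad down hard so that the sprung bed sinks and the plate clears the blue bridge, and keep it pressed while you slide it on under the bridge and the steel leaf spring until it is fully home against the end stop and the green bed has sprung back up behind it. Only press and slide the plate, never pick it up; let go at the end, and leave the jars, boxes and tools around it where they stand.

Things in the scene. Friction and masses are not known exactly. Their poses are not given: they have to be found in the camera images.
- dock: The fixed loading dock, 280 x 115 mm, flat on the bench. Origin at bench level; +x is the direction in which the plate slides, z up. In its frame: dark guide rails on both sides (inner faces y = +-46.5 mm, tops 38 mm above the bench, x -90 to 190 mm); green sprung bed x -80 to 20 mm; then the aluminium dock floor, 20 mm above the bench.
- bridge (a point): Middle of the lower front edge of the blue rigid bridge that crosses the channel: dock x = 85 mm, 38.5 mm above the bench. The bridge is 14 mm long in the slide direction and its top is 56 mm above the bench. The plate must pass under it.
- plate: Loose white capsule plate, 150 (x) x 90 (y) x 14 mm, about 150 g; x along the slide. Origin at the centre of its underside. It starts on the green bed between the rails, underside 30 mm above the bench, front edge 5 to 20 mm short of the bridge and too high to pass under it. Home: front edge on the end stop, origin at dock x = 100 mm, underside 20 mm above the bench.
- press_pad (a point): Point on the plate's top in the middle of the grey pad where the fingertips press. The flat pad runs from the plate's rear edge 40 mm forward to the red rib; this point is 22 mm behind the rib's rear face and 18 mm ahead of the rear edge.
- rib (a point): Middle of the rear face of the red rib on the plate, 3.5 mm above the plate's top. The rib is 12 mm long, 90 mm wide, 7 mm high: fingertips on the pad push forward against this face. With the plate home the face is at dock x = 65 mm and the rib ends 8 mm short of the bridge.
- bed (a joint): How far the green bed (100 x 88 mm) is pressed down, m: 0 up (top 30 mm above the bench), 0.0095 fully down (0.5 mm above the dock floor). About 2 N of push on the plate starts it down, about 10 N bottoms it. The plate needs 0.0055 to pass under the bridge. The bed springs up by itself behind the plate once that is home.
- leaf (a joint): Angle by which the steel leaf is lifted, rad: 0 at rest. It hangs from the rear of the bridge and trails along the slide, its tip (dock x = 143 mm) 29 mm above the bench; the plate's front edge lifts it to about 0.11 and it then presses down on the plate with about 4 N.
- stop (a point): Foot of the blue end stop's face, at the dock floor's height, on the channel's middle line: dock x = 175 mm. The stop's top is 46 mm above the bench.
- jar_small: White jar with red lid, 56 mm across, 65 mm high, beside the dock. Origin at the centre of its underside. Leave alone.
- carton: Small cardboard carton 75 x 45 x 55 mm beside the dock. Origin at the centre of its underside. Leave alone.
- tamper: Capsule tamper: white slab 85 x 50 x 10 mm with a blue knob, 46 mm high in all, beside the dock. Origin at the centre of its underside. Leave alone.
- spatula: Spatula 160 mm long lying beside the dock. Leave alone.
- jar_big: White jar with red lid, 90 mm across, 120 mm high, away from the dock. Origin at the centre of its underside. Leave alone.
- amber_bottle: Amber bottle, 64 mm across, 140 mm high, away from the dock. Origin at the centre of its underside. Leave alone.
- mortar: White bowl (mortar), 100 mm across, 60 mm high, away from the dock. Origin at the centre of its underside. Leave alone.
Things that resemble listed ones, but are neither listed nor needed, are in the scene too. Leave any turquoise look-alike of the plate alone.

How it is judged:
On the way, in this order (a step that is already met when the one before it is completed fails the run):
1. the plate is pressed down with its bed, still in front of the leaf spring (value of joint bed above 0.0055 m and x of plate in the frame of dock below 0.04 m and contact force between the fingers and plate above 2 N), for 0.1 s.
2. the plate, pressed by the fingers, has slid under the bridge and lifts the leaf spring (value of joint leaf above 0.06 rad and x of plate in the frame of dock above 0.05 m and contact force between the fingers and plate above 1 N), for 0.05 s.
At the end, for the whole second after the job is handed in: The plate lies flat on the dock floor (underside within 2.5 mm of it, tilt under 0.04 rad) under the leaf spring, its front edge within 4.5 mm of the end stop, at rest; the bed has sprung back up to within 2 mm of its top behind the plate (x of plate in the frame of dock between 0.0955 and 0.104 m and z of plate in the frame of dock between 0.017 and 0.0225 m and angle between plate's own z axis and vertical below 0.04 rad and value of joint bed below 0.002 m and value of joint leaf above 0.06 rad and linear speed of plate below 0.01 m/s); the robot touches nothing.
It fails at once if the plate is lifted or tipped up out of the dock (z of plate in the frame of dock above 0.042 m or angle between plate's own z axis and vertical above 0.3 rad).
It fails at once if a jar, box, bottle, bowl or tool standing around is moved more than 20 mm (distance of any of jar_small, carton, tamper, spatula, jar_big, amber_bottle, mortar from where it was at the start of the episode above 0.02 m).
It also fails if it takes over 48 s, if anything falls off the work surface, if the arm or the gripper's body presses on something with over 40 N, if the wrist force passes 120 N, or if a joint passes its speed limit or range.

## Working session

There is one attempt and no reset: what is moved stays moved. The work goes in short steps, Python scripts to look and compute and a tool call to move; the robot and the scene stay as the last step left them, time stands still between calls to the robot, and variables do not carry over. Pictures are saved under pics/ and viewed, at most 10 in all, crops included, and the job is handed in when it is done.

Besides the shell and the picture viewer there is one more tool, called after "Emit:" as name(argument=value, ...) on one line, values as JSON. play_rows: Moves the arm, as the interface text tells. Its arguments: {"type":"object","properties":{"targets":{"type":"array"}},"required":["targets"]}

```bash
mkdir -p pics; python3 - <<'E'
from workcell import r
import cv2
for n in("scene","top"):
    cv2.imwrite(f"pics/{n}0.png",cv2.resize(r.camera(n)[:,:,::-1],(800,600)))
    cv2.imwrite(f"{n}0raw.png",r.camera(n)[:,:,::-1])
    print(r.get_calibration(n))
o=r.get_obs();print(o)
E
```

```text
{'fovy': 42.66461320505522, 'cx': 257.72622120960193, 'cy': 188.9958230155134, 'distortion': array([-0.0294449,  0.       ,  0.       ,  0.       ,  0.       ]), 'position': array([1.72809751, 0.60606105, 1.0243785 ]), 'attitude': array([0.59125602, 0.97692814, 1.86393765])}
{'fovy': 51.120873394545804, 'cx': 256.9219194034021, 'cy': 190.87296491514473, 'distortion': array([0.04661773, 0.        , 0.        , 0.        , 0.        ]), 'position': array([ 0.48137837, -0.0262504 ,  1.2415479 ]), 'attitude': array([ 0.02910658, -0.02628643, -1.58578713])}
{'time_s': 0.2, 'joint_pos': array([-1.41498389e+00,  2.76339806e-01,  1.50560786e+00,  2.17678646e-05,
        1.36072208e+00, -1.21002798e-01]), 'joint_velocities': array([-0.00027097, -0.00229191, -0.00208546, -0.00110306, -0.00212676,
       -0.00020746]), 'joint_efforts': array([ 3.16244732e-04, -4.04515493e+01, -2.37207752e+01,  7.00641191e-02,
        3.18818784e-02, -1.03638877e-04]), 'tool_pos': array([ 0.15709505, -0.55279119,  0.20495962]), 'orientation': array([-3.11048342e+00, -4.33277693e-01, -3.98520392e-06]), 'force': array([-0.02432764,  0.08739259,  1.28651713]), 'moment': array([-0.03106628,  0.01394693, -0.02347133]), 'grip_force': 0.0, 'opening': 0.9973234582224223}
```

View pics/scene0.png

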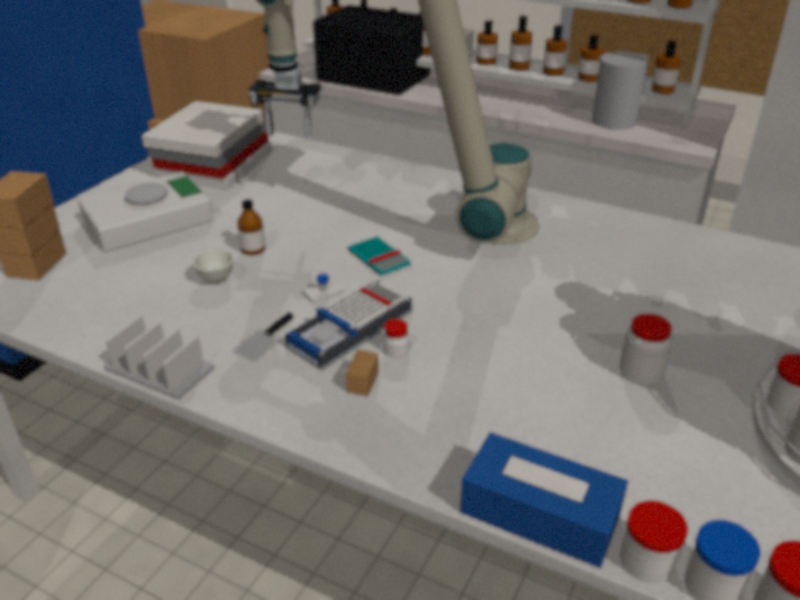

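View pics/top0.png

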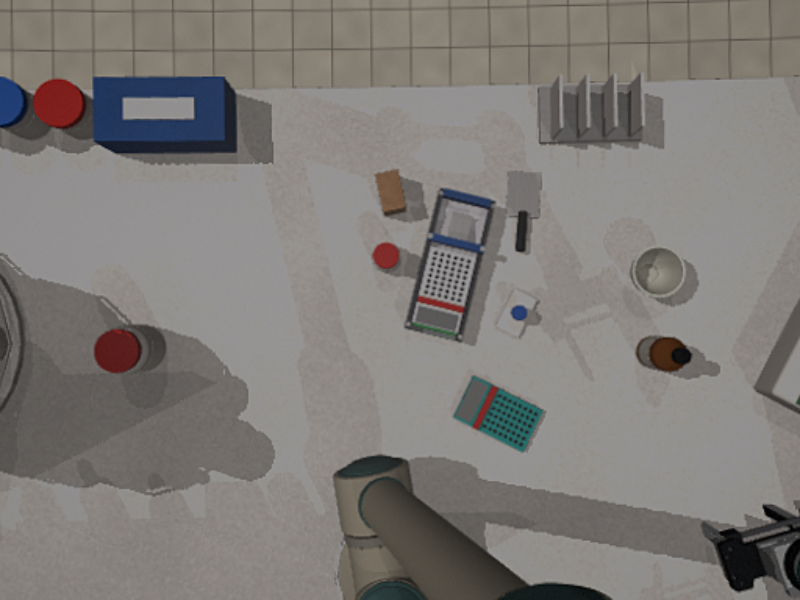

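Scene and top views show the dock near top-view (450,265), in the 800 px picture. The red rib is at (440,304), the bridge at (456,242), the stop at (467,197), and the turquoise look-alike sits at (498,412). Next I'll measure these by colour.

```bash
cat > h.py <<'E'
import numpy as np,cv2
from workcell import r
from scipy.spatial.transform import Rotation as R
def rays(n,uv):
    c=r.get_calibration(n);f=192/np.tan(np.radians(c["fovy"]/2))
    K=np.array([[f,0,c["cx"]],[0,f,c["cy"]],[0,0,1]])
    p=cv2.undistortPoints(np.array(uv,float).reshape(-1,1,2),K,c["distortion"])[:,0]
    d=np.c_[p[:,0],-p[:,1],-np.ones(len(p))]
    return c["position"],R.from_rotvec(c["attitude"]).apply(d)
def plane(n,uv,z):
    o,d=rays(n,uv);return o+d*((z-o[2])/d[:,2])[:,None]
def proj(n,P):
    c=r.get_calibration(n);f=192/np.tan(np.radians(c["fovy"]/2))
    K=np.array([[f,0,c["cx"]],[0,f,c["cy"]],[0,0,1]])
    q=R.from_rotvec(c["attitude"]).inv().apply(np.atleast_2d(P)-c["position"])*[1,-1,-1]
    return cv2.projectPoints(q,np.zeros(3),np.zeros(3),K,c["distortion"])[0][:,0]
def mask(im,col):
    h,s,v=cv2.split(cv2.cvtColor(im,cv2.COLOR_BGR2HSV))
    m={"red":((h<8)|(h>172))&(s>130)&(v>60),"blue":(h>100)&(h<125)&(s>110)&(v>45)}[col]
    return m.astype(np.uint8)
def blobs(im,col,box,amin=15):
    x0,y0,x1,y1=box;m=np.zeros(im.shape[:2],np.uint8);m[y0:y1,x0:x1]=mask(im,col)[y0:y1,x0:x1]
    k,l,s,c=cv2.connectedComponentsWithStats(m)
    return [(c[i],s[i],cv2.minAreaRect(np.argwhere(l==i)[:,::-1].astype(np.float32))) for i in range(1,k) if s[i,4]>=amin]
E
python3 - <<'E'
from h import *
np.set_printoptions(precision=4,suppress=True)
t=cv2.imread("top0raw.png");s=cv2.imread("scene0raw.png")
for col,zs in(("red",[.051]),("blue",[.056,.046])):
  for c,st,mr in blobs(t,col,(255,110,320,220)):
    bp=cv2.boxPoints(mr)
    print("top",col,c,st[4]); 
    for z in zs: print(" z",z,"ctr",plane("top",[mr[0]],z)[0],"corners",plane("top",bp,z)[:,:2].tolist())
for col in("red","blue"):
  for c,st,mr in blobs(s,col,(180,165,265,235)): print("scene",col,c,st,mr)
cv2.imwrite("pics/topcrop.png",cv2.resize(t[110:225,250:325],None,fx=5,fy=5,interpolation=cv2.INTER_CUBIC))
E
```

```text
top red [281.6061 194.3737] 99
 z 0.051 ctr [ 0.5121 -0.0973  0.051 ] corners [[0.519181953892166, -0.05270565095016984], [0.5282287028413695, -0.05511962296787859], [0.5050914504700775, -0.14192048938994345], [0.4960617928980115, -0.13948700061112862]]
top blue [298.8797 126.5414] 133
 z 0.056 ctr [ 0.7121 -0.1513  0.056 ] corners [[0.7173426194983326, -0.10547421575833937], [0.7306055538588525, -0.10900784190841376], [0.7068422698264344, -0.19713674877727871], [0.6936005253840882, -0.19359034947543424]]
 z 0.046 ctr [ 0.714  -0.1524  0.046 ] corners [[0.7193329587028554, -0.10614246215599697], [0.7327077648342913, -0.10970589415479366], [0.7087440394368464, -0.19857816117400748], [0.6953906019588179, -0.19500184828294603]]
top blue [291.922  155.3262] 141
 z 0.056 ctr [ 0.6268 -0.1311  0.056 ] corners [[0.6331544138130956, -0.08229272497079067], [0.645693609447751, -0.08563546294538099], [0.6203975354084322, -0.17989303324029585], [0.6078818696046216, -0.17653051755550003]]
 z 0.046 ctr [ 0.628 -0.132  0.046] corners [[0.634434632360739, -0.08276543738204828], [0.6470795950891144, 
[... 254 characters left out ...]
1777344)
scene red [240.6957 189.4565] [232 185  18  10  46] ((240.30003356933594, 189.40000915527344), (18.782970428466797, 2.2360680103302), 26.56505012512207)
scene red [252.6667 209.3191] [246 203  14  13 141] ((252.5, 209.0), (12.0, 13.0), 90.0)
scene blue [206.3846 178.0769] [204 176   6   6  26] ((206.50003051757812, 178.00001525878906), (4.949747085571289, 4.949747085571289), 45.0)
scene blue [215.2124 205.5487] [204 198  24  18 113] ((215.73223876953125, 206.07772827148438), (27.38174819946289, 5.914457321166992), 28.810794830322266)
scene blue [193.5101 219.9262] [184 212  21  17 149] ((194.005615234375, 219.6910400390625), (22.365957260131836, 7.737985134124756), 32.0053825378418)
```

View pics/topcrop.png

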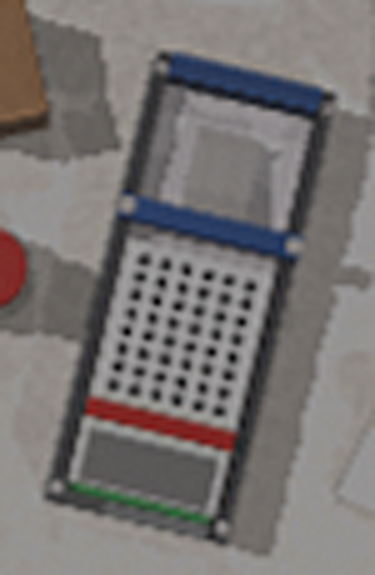

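The crop shows the rib, bridge and stop at crop pixels (160,424), (210,225) and (245,83). Their sizes and spacing fit the given data: rib 90 mm wide, bridge to stop 90 mm. Dock yaw is about -15.1°, origin about (0.538, -0.106), and plate x about 1.6 mm.

```bash
cat >> h.py <<'E'
YAW=np.radians(-15.1);O=np.array([.538,-.106])
u=np.array([np.cos(YAW),np.sin(YAW)]);v=np.array([-u[1],u[0]])
def d2w(x,y,z): return np.r_[O+x*u+y*v,z]
def go(x,y,z):
    "shift in tool axes and yaw to have TCP at dock x,y,z, tool x along dock x; also dock pose now"
    o=r.get_obs();T=R.from_rotvec(o["orientation"]);X=T.apply([1,0,0])
    dy=np.degrees((np.arctan2(X[1],X[0])-YAW+np.pi)%(2*np.pi)-np.pi)
    q=o["tool_pos"][:2]-O
    print("t",o["time_s"],"dock",q@u,q@v,o["tool_pos"][2],"shift",T.inv().apply(d2w(x,y,z)-o["tool_pos"]),"yaw",dy,"F",o["force"],"j",o["joint_pos"],T.apply([0,0,1]))
E
python3 - <<'E'
from h import *
np.set_printoptions(precision=4,suppress=True)
print(proj("scene",[d2w(-.0274,0,.051),d2w(.088,0,.052),d2w(.178,0,.043)]))
go(-.055,0,.2);go(-.055,0,.06)
E
```

```text
[[239.771  188.997 ]
 [215.5754 203.2901]
 [195.4543 217.7024]]
t 0.2 dock -0.2513621868223576 -0.5305921198790707 0.20495961609190613 shift [ 0.4413 -0.354   0.0054] yaw 30.96007942405963 F [-0.0243  0.0874  1.2865] j [-1.415   0.2763  1.5056  0.      1.3607 -0.121 ] [-0.0001  0.0011 -1.    ]
t 0.2 dock -0.2513621868223576 -0.5305921198790707 0.20495961609190613 shift [ 0.4413 -0.3538  0.1454] yaw 30.96007942405963 F [-0.0243  0.0874  1.2865] j [-1.415   0.2763  1.5056  0.      1.3607 -0.121 ] [-0.0001  0.0011 -1.    ]
```

Emit:
play_rows(targets=[0.3, 0.441, -0.354, 0, 31, 0.3, 0.441, -0.354, 0, 31, 0.3, 0.441, -0.354, 0, 31, 0.3, 0.441, -0.354, 0, 31, 0.3, 0.441, -0.354, 0, 31])

```text
time_s: 0.7
tool_pos: [0.3009, -0.3502, 0.2054]
orientation: [3.114, -0.418, 0.0]
force: [0.4, -1.2, -0.4]
opening: 0.612
grip_force: 0.0
```

```bash
python3 -c "
from h import *
go(-.055,0,.2)"
```

```text
t 0.7 dock -0.16528338019649735 -0.2974803004360262 0.20541007855055674 shift [ 0.10929629 -0.29784373  0.00544553] yaw -0.18967523425021943 F [ 0.41239698 -1.21278851 -0.42545434] j [-1.01192811e+00  1.03801806e-01  1.72888318e+00  2.22519049e-04
  1.30868132e+00  8.25665752e-01] [ 3.02236403e-04 -7.79556141e-05 -9.99999951e-01]
```

Emit:
play_rows(targets=[0.3, 0.109, -0.298, 0, 0, 0.3, 0.109, -0.298, 0, 0, 0.3, 0.109, -0.298, 0, 0, 0.3, 0.109, -0.298, 0, 0, 0.3, 0.109, -0.298, 0, 0])

```text
time_s: 1.2
tool_pos: [0.4452, -0.1458, 0.2056]
orientation: [3.114, -0.414, 0.001]
force: [1.6, -0.3, 0.1]
opening: 0.302
grip_force: 0.0
```

```bash
python3 -c "
from h import *
go(-.055,0,.06)"
```

```text
t 1.2 dock -0.07921436272701254 -0.06256368024729224 0.20560122127042782 shift [ 0.02409376 -0.06263544  0.14559037] yaw -0.040892151434999864 F [ 1.56580879 -0.30946317  0.06145624] j [-4.64870215e-01  1.13972729e-01  1.71644520e+00 -2.72003284e-04
  1.31058901e+00  1.37025453e+00] [ 4.05726812e-04 -4.97535407e-04 -9.99999794e-01]
```

Emit:
play_rows(targets=[0.3, 0.024, -0.062, 0, 0, 0.3, 0.024, -0.062, 0, 0, 0.3, 0.024, -0.062, 0.05, 0, 0.3, 0.024, -0.062, 0.1, 0, 0.3, 0.024, -0.062, 0.14, 0])

```text
time_s: 1.7
tool_pos: [0.483, -0.0933, 0.0634]
orientation: [-3.114, 0.412, 0.002]
force: [0.5, -0.7, -0.5]
opening: 0.303
grip_force: 0.0
```

Emit:
play_rows(targets=[0.3, 0, 0, 0, 0, 0.3, 0, 0, 0, 0])

```text
time_s: 1.9
tool_pos: [0.484, -0.0941, 0.0657]
orientation: [-3.114, 0.414, 0.001]
force: [0.7, -0.1, 0.2]
opening: 0.302
grip_force: 0.0
```

```bash
python3 -c "
from h import *
go(-.055,0,.044)
t=r.camera('top')[:,:,::-1];s=r.camera('scene')[:,:,::-1]
a=cv2.resize(t[110:225,235:325],(450,575),interpolation=cv2.INTER_CUBIC);b=cv2.resize(s[160:240,175:275],(350,280),interpolation=cv2.INTER_CUBIC)
b=cv2.copyMakeBorder(b,0,295,0,0,cv2.BORDER_CONSTANT)
cv2.imwrite('pics/a.png',np.hstack([a,b]))"
```

```text
t 1.9 dock -0.05522659844803791 -0.002622638137530181 0.06572586189316129 shift [ 0.0002404  -0.00262322  0.02172564] yaw -0.04314740969119084 F [ 0.69324163 -0.0609939   0.21651596] j [-3.33282338e-01  2.79245178e-01  1.88654044e+00 -8.31673809e-05
  9.76530106e-01  1.50185835e+00] [-7.05821987e-04  1.71431312e-04 -9.99999736e-01]
```

View pics/a.png

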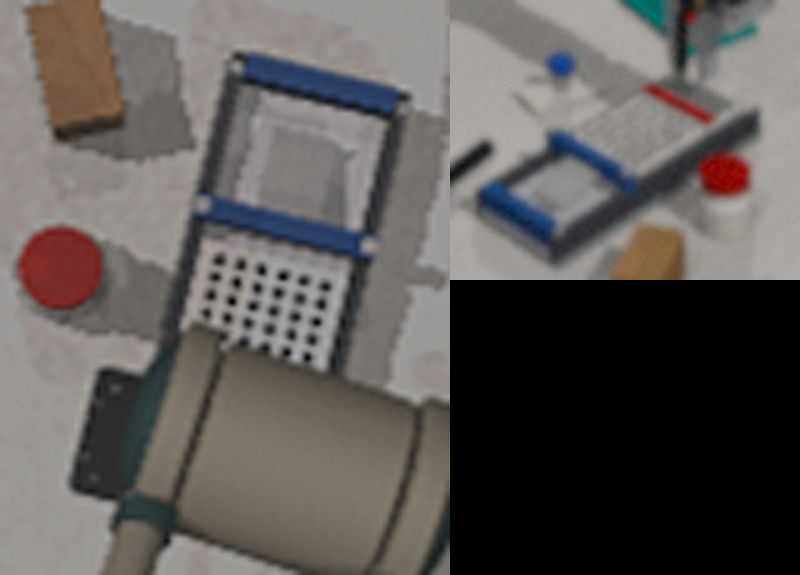

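The top crop shows the arm over the rear of the plate. In the scene crop both fingertips hang over the pad, behind the red rib (near (680,60)). Now I'll approach and press.

Emit:
play_rows(targets=[0.3, 0.004, -0.002, 0.01, 0, 0.3, 0.008, -0.002, 0.017, 0, 0.3, 0.008, -0.002, 0.022, 0, 0.3, 0.008, -0.002, 0.026, 0, 0.3, 0.008, -0.002, 0.026, 0])

```text
time_s: 2.5
tool_pos: [0.4932, -0.0946, 0.0398]
orientation: [3.114, -0.414, 0.003]
force: [0.6, 0.2, 5.9]
opening: 0.298
grip_force: 2.9
```

Emit:
play_rows(targets=[0.3, 0, 0, 0.003, 0, 0.3, 0, 0, 0.006, 0, 0.3, 0, 0, 0.006, 0])

```text
time_s: 2.8
tool_pos: [0.4932, -0.0946, 0.0348]
orientation: [3.114, -0.414, 0.004]
force: [-0.4, -0.1, 10.2]
opening: 0.3
grip_force: 4.9
```

Emit:
play_rows(targets=[0.3, 0, 0, 0.002, 0, 0.3, 0, 0, 0.004, 0, 0.3, 0, 0, 0.004, 0, 0.3, 0, 0, 0.004, 0])

```text
time_s: 3.2
tool_pos: [0.4933, -0.0947, 0.0343]
orientation: [3.113, -0.413, 0.006]
force: [-6.4, 2.0, 36.3]
opening: 0.303
grip_force: 18.1
```

Emit:
play_rows(targets=[0.3, 0.003, 0, 0, 0, 0.3, 0.006, 0, 0, 0, 0.3, 0.009, 0, 0, 0, 0.3, 0.012, 0, 0, 0, 0.3, 0.015, 0, 0, 0])

```text
time_s: 3.7
tool_pos: [0.5015, -0.0967, 0.0342]
orientation: [-3.114, 0.412, 0.013]
force: [-15.9, 4.1, 45.6]
opening: 0.299
grip_force: 23.1
```

```bash
python3 -c "
from h import *
go(.05,0,.034)"
```

```text
t 3.7 dock -0.03766465009047674 -0.0005318372268004951 0.03424526544858529 shift [ 0.08766375 -0.00050897 -0.000491  ] yaw 0.014803017758165248 F [-15.91054686   4.11460401  45.6254476 ] j [-3.26046952e-01  3.44520029e-01  1.88300700e+00 -1.21197127e-03
  9.22417895e-01  1.50876982e+00] [-0.00822123  0.00175997 -0.99996466]
```

Emit:
play_rows(targets=[0.3, 0, 0, -0.002, 0, 0.3, 0.004, 0, -0.003, 0, 0.3, 0.008, 0, -0.003, 0, 0.3, 0.012, 0, -0.003, 0, 0.3, 0.016, 0, -0.003, 0])

```text
time_s: 4.2
tool_pos: [0.5194, -0.1016, 0.0345]
orientation: [-3.114, 0.413, 0.007]
force: [-7.2, 1.4, 20.3]
opening: 0.299
grip_force: 10.3
```

```bash
python3 -c "
from h import *
go(.05,0,.034)"
```

```text
t 4.2 dock -0.019117609332155304 -0.000562072397305006 0.03453652186354783 shift [ 0.06911917 -0.00058309  0.00022042] yaw -0.017382403964873932 F [-7.17109338  1.41464711 20.31388657] j [-3.24261429e-01  3.65276208e-01  1.84605925e+00 -5.90728792e-04
  9.34808576e-01  1.51073450e+00] [-4.46550790e-03  9.99610839e-04 -9.99989530e-01]
```

Emit:
play_rows(targets=[0.3, 0.005, 0, 0, 0, 0.3, 0.01, 0, 0, 0, 0.3, 0.015, 0, 0, 0, 0.3, 0.02, 0, 0, 0, 0.3, 0.025, 0, 0, 0])

```text
time_s: 4.7
tool_pos: [0.5423, -0.1078, 0.0344]
orientation: [-3.113, 0.413, 0.012]
force: [-12.9, 4.2, 27.1]
opening: 0.298
grip_force: 13.3
```

```bash
python3 -c "
from h import *
go(.057,0,.034)"
```

```text
t 4.7 dock 0.004616192201915941 -0.0005768678576379466 0.0344355055444075 shift [ 5.23854834e-02 -5.87558879e-04  4.07948993e-05] yaw -0.011685084115743425 F [-12.91572908   4.20800691  27.10944764] j [-3.21556943e-01  3.96233380e-01  1.79170639e+00 -7.60742324e-04
  9.61162239e-01  1.51342525e+00] [-0.00732138  0.00178149 -0.99997161]
```

Emit:
play_rows(targets=[0.3, 0.005, 0, 0, 0, 0.3, 0.01, 0, 0, 0, 0.3, 0.015, 0, 0, 0, 0.3, 0.02, 0, 0, 0, 0.3, 0.025, 0, 0, 0])

```text
time_s: 5.2
tool_pos: [0.5658, -0.114, 0.0344]
orientation: [-3.113, 0.413, 0.013]
force: [-8.3, 2.4, 19.8]
opening: 0.302
grip_force: 9.9
```

```bash
python3 -c "
from h import *
go(.057,0,.034)"
```

```text
t 5.2 dock 0.028941969898526907 -0.0004889753735410755 0.034404258820557976 shift [ 0.02806036 -0.00049265  0.00017009] yaw -0.007470804314209813 F [-8.33872517  2.42824682 19.76077246] j [-3.18991555e-01  4.26843681e-01  1.73649523e+00 -6.60671325e-04
  9.86580157e-01  1.51584619e+00] [-0.00807901  0.00208788 -0.99996518]
```

Emit:
play_rows(targets=[0.3, 0.005, 0, 0, 0, 0.3, 0.01, 0, 0, 0, 0.3, 0.015, 0, 0, 0, 0.3, 0.019, 0, 0, 0, 0.3, 0.023, 0, 0, 0])

```text
time_s: 5.7
tool_pos: [0.5885, -0.1202, 0.0342]
orientation: [-3.113, 0.413, 0.012]
force: [-8.2, 1.3, 17.3]
opening: 0.3
grip_force: 8.8
```

```bash
python3 -c "
from h import *
go(.057,0,.034)"
```

```text
t 5.7 dock 0.05248052581178039 -0.0005734689879545822 0.03418546545113773 shift [ 0.00452058 -0.00057478  0.00015134] yaw -0.016312655977796443 F [-8.24848885  1.31690885 17.26595884] j [-3.16948368e-01  4.56002221e-01  1.68342218e+00 -6.47482631e-04
  1.00968048e+00  1.51802343e+00] [-0.00730875  0.00182038 -0.99997163]
```

Emit:
play_rows(targets=[0.3, 0.003, 0, 0, 0, 0.3, 0.006, 0, 0, 0, 0.3, 0.006, 0, 0, 0])

```text
time_s: 6.0
tool_pos: [0.5923, -0.1213, 0.0342]
orientation: [-3.113, 0.412, 0.018]
force: [-12.2, 2.6, 20.4]
opening: 0.304
grip_force: 12.4
```

```bash
python3 -c "
from h import *
go(.057,0,.034)"
```

```text
t 6.0 dock 0.056406749989977294 -0.0006356915747094626 0.03418259536414969 shift [ 0.0005954  -0.00063569  0.00017545] yaw 0.005347698183555185 F [-12.24874852   2.60822988  20.39728636] j [-3.16459644e-01  4.62965957e-01  1.67049758e+00 -1.08271933e-03
  1.01979652e+00  1.51835852e+00] [-0.01137461  0.00275411 -0.99993151]
```

Emit:
play_rows(targets=[0.3, 0.002, 0, 0, 0, 0.3, 0.004, 0, 0, 0, 0.3, 0.004, 0, 0, 0])

```text
time_s: 6.3
tool_pos: [0.5923, -0.1213, 0.0341]
orientation: [-3.112, 0.412, 0.03]
force: [-17.2, 4.1, 25.1]
opening: 0.298
grip_force: 14.8
```

Emit:
play_rows(targets=[0.3, 0.002, 0, 0, 0, 0.3, 0.004, 0, 0, 0, 0.3, 0.004, 0, 0, 0])

```text
time_s: 6.6
tool_pos: [0.5924, -0.1213, 0.0341]
orientation: [-3.111, 0.411, 0.042]
force: [-24.7, 5.6, 31.5]
opening: 0.298
grip_force: 18.4
```

Emit:
play_rows(targets=[0.3, -0.004, 0, -0.002, 0, 0.3, -0.008, 0, -0.005, 0, 0.3, -0.011, 0, -0.01, 0, 0.3, -0.013, 0, -0.03, 0, 0.3, -0.02, 0, -0.06, 0])

```text
time_s: 7.1
tool_pos: [0.5866, -0.1199, 0.0916]
orientation: [-3.114, 0.414, 0.003]
force: [-0.5, 0.9, 0.7]
opening: 0.303
grip_force: 0.0
```

Emit:
play_rows(targets=[0.3, -0.05, 0, -0.03, 0, 0.3, -0.1, 0, -0.06, 0, 0.3, -0.15, 0, -0.06, 0, 0.3, -0.18, 0, -0.06, 0, 0.3, -0.18, 0, -0.06, 0])

```text
time_s: 7.6
tool_pos: [0.4074, -0.0709, 0.1528]
orientation: [-3.114, 0.414, 0.004]
force: [0.5, -0.5, -0.7]
opening: 0.303
grip_force: 0.0
```

```bash
python3 -c "
from h import *
np.set_printoptions(precision=4,suppress=True)
go(.057,0,.034)
t=r.camera('top')[:,:,::-1].copy();s=r.camera('scene')[:,:,::-1]
for c,st,mr in blobs(t,'red',(265,110,320,220)):
    p=plane('top',[c],.041)[0];q=p[:2]-O;print(c,st[4],'rib dock',q@u,q@v)
a=cv2.resize(t[110:225,235:325],(450,575),interpolation=cv2.INTER_CUBIC);b=cv2.resize(s[160:240,175:275],(350,280),interpolation=cv2.INTER_CUBIC)
b=cv2.copyMakeBorder(b,0,295,0,0,cv2.BORDER_CONSTANT)
cv2.imwrite('pics/b.png',np.hstack([a,b]))"
```

```text
t 7.6 dock -0.1352083723787744 -9.992804418265651e-05 0.15281785054695599 shift [ 0.1925 -0.0002  0.1183] yaw -0.03406898993235463 F [ 0.5264 -0.5412 -0.6563] j [-0.3407  0.0726  1.9039 -0.0001  1.1678  1.4943] [-0.0026  0.0008 -1.    ]
[289.1845 162.2427] 103 rib dock 0.07192094650116217 0.0023927500500244
```

View pics/b.png

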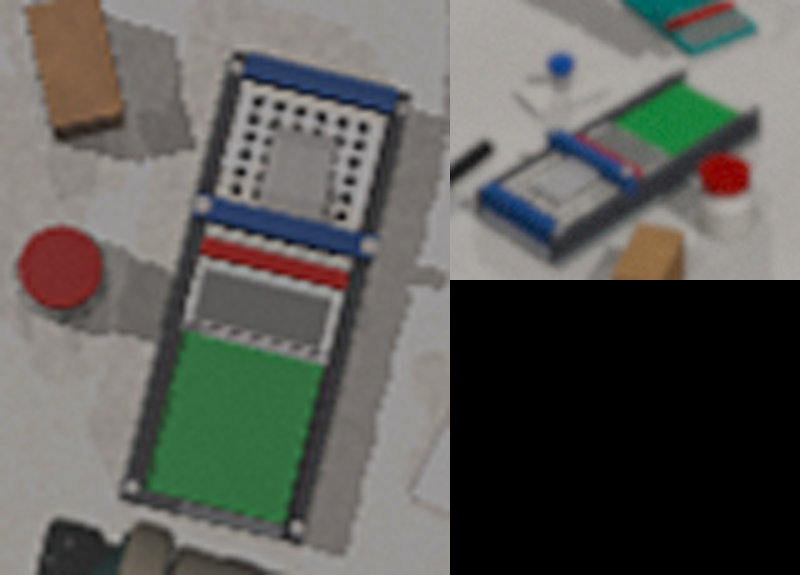

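The picture shows the plate home under the leaf. The rib sits just before the bridge at crop (275,263), measured at dock x 72 mm against 71 mm expected. The green bed is fully exposed behind it, and the neighbouring jar, carton and tamper look unmoved.

```bash
python3 -c "
from workcell import r
print(r.job_done())"
```

```text
the job is handed in; nothing more can be done
None
```

I pressed the plate down and slid it under the bridge and leaf onto the end stop, then released it; the last picture showed it home with the green bed clear behind it, and the job is handed in (no verdict was returned).

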